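# Open one push-lock air valve on a crowded manifold

## Robot

A 6-joint arm with a two-finger parallel gripper is mounted at the origin on a cart in front of the work surface, level with it; the furniture and walls round the work are solid. World frame = base frame: x ahead of the robot, y to its left, z up, the work surface at z = 0. Lengths are in m, angles in rad, forces in N, time in s.
With the tool pointing down it reaches from about 0.35 to 0.975 m from the base axis. Payload 7.1 kg.
Tool frame: the origin (TCP) lies midway between the tips of the shut fingers; the grasp point (between the pads) lies 19 mm behind it; z points along the fingers, y is the line along which they close (so a half turn about z gives the same grasp; the last joint's range is limited). The gripper opens to 88 mm and grips with 3 to 60 N. Pads are 20 mm wide; open, the fingers measure 115 mm over their backs; the gripper's body (75 mm by 178 mm) begins 61 mm behind the grasp point.
Start: joints at [-1.342, 0.423, 1.63, -0, 1.089, -0.019], TCP at [0.153, -0.606, 0.223] pointing down, gripper open.
Joint ranges: [-3, 3], [-0.9, 2.11], [0.09, 2.58], [-1.31, 4.45], [0.11, 2.69], [-2.54, 2.54]. Speed limits (rad/s): [2.39, 2.39, 3.01, 3.14, 3.14, 3.14].

## Interface

Orientations are given as a unit quaternion [w, x, y, z].
In Python, from station import ctrl, imaging, models gives the robot as it stands. The module is installed in compiled form; this text tells all that it offers.
- The arm moves only by the tool carry_out, never from a script. Its argument "rows" is one flat list of numbers, 7 for each row, row after row: the shift along the tool's x, y, z in m, then the turn, a rotation vector about the tool's x, y, z in degrees, then the finger opening in m, from 0 to 0.0878. A call has 1 to 12 rows; each row shifts and turns the commanded pose from where the row before left it, along the tool's axes as they then stand; what a row does not reach is not made up. A row lasts 1/10 s, in which the tool goes at most 50 mm and 8.59 degrees, less where a joint would pass 70% of its speed; a pose out of reach is approached as far as the arm can. A call with a gripper value outside its range is refused whole. The fingers move at their own pace and stop on an object; "grip_force" is the grip in N (left out, the last holds). Time passes only in rows, so rows that do not move let the fingers close. It gives the time, the measured TCP pose, the force, the opening and the grip force at its end, in the units of the state.
- ctrl.observe(): the state, without advancing time (a new reading comes with each control period).
- imaging.snapshot(name): name is "scene" or "top" or "wrist"; returns a dict with "frame" (480x640x3 uint8, red, green, blue), "mtx" (3x3 intrinsics, pixels), "rvec" (rotation vector, rad) and "tvec" (3), from world to camera coordinates, as OpenCV has them; the wrist camera has in their place "mount" (4x4, takes a point from camera to tool coordinates, whose origin is the TCP and whose axes are the flange's). Camera axes: x right, y down, z forward; pixel columns grow to the right and rows downward; lengths in m; the calibration is good to about 2 mm. A picture is of the moment at which its call begins: read the wrist's pose just before it. There is no depth.
- ctrl.job_done(): hands the job in; it is judged then, once.
Trained networks look in a picture, given as the dict that the camera call returned (one of the last four; its "shot" number tells which), for a name from the list of things; names that differ only in an ending like _2 or _b are one class to them, and where a whole thing is asked for, a point or a joint stands for the part that bears it (a point fixed in the world has none). Each returns a list of dicts, best first, with "score" (0 to 1); they miss things now and then, are a little off and sometimes report something else, mostly with a low value. They report only what shows in the picture. A call takes as long as a camera call.
- models.trace(name, picture): "pixels" (480x640 bool, what is visible of it) and "extent" ([left, top, right, bottom] in pixels, round what is visible of it).
The state is a dict: "t": time; "joint_pos": joint angles; "joint_velocities": joint speeds; "effort": joint torques, N m; "eef_pos": TCP position; "orientation": TCP orientation; "force": force on the tool from outside, world axes, zero at the start; "moment": the same for the moment, N m; "gripper_width": finger opening in m; "grip_force": force on a finger pad.
Only numpy, scipy, OpenCV 4.12 (cv2) and the standard library are available. Lean on these libraries where they do the work, as an engineer would, in place of code of your own. Each camera call takes 0.05 s, during which the arm holds its last target. There are 200 camera calls.

## Task

The test fixture needs air: on the valve manifold, pull the yellow knob straight up to unlock it, turn it counter-clockwise (seen from above) until its white line meets the green mark, then press it back down until it is locked fully home, and let go. Do not force the knob round while it is locked, do not touch or turn the other valves beside it, and leave the things lying round the manifold where they are.

Things in the scene. Friction and masses are not known exactly. Their poses are not given: they have to be found in the camera images.
- manifold: Fixed aluminium air manifold: bar 420 long (along its y), 58 wide, top 36 above the bench, on two steel feet; gauge beyond its +y end (85 high), hose fittings at its front (-x) out to 46 from the middle. Origin: under its middle at bench height; z up. Five equal valves stand on it in a row along its y, 76 mm apart; the yellow one is one of the inner three.
- valve_yellow: Fixed base of the valve with the yellow knob: grey body 64 x 66 x 24 high and a black dial disc of 66 diameter, whose face is 28 above the origin. Origin on the knob's axis, at the base's underside (36 above the bench); axes as the manifold's. The dial has small red marks at the front (-x), the shut range, and one green mark, the open position.
- yellow_grip (a point): Point on the yellow knob's axis, 12 mm below its flat top; it rises and turns with it. The knob is a round upright cylinder, 50 diameter (51 over fine ribs), 40 high, 2 mm above the dial when down; the point is then 58 above the underside of the valve's base, 94 above the bench. 26 mm is free between this knob and each neighbouring knob, which is of the same size.
- yellow_pointer (a point): Outer end of the white pointer line on top of the yellow knob, 23 mm from the axis, 1 mm above the top face.
- yellow_mark (a point): Middle of the green mark on the rim of the yellow valve's dial, 10 wide, 29 mm from the axis (repeated on the grey body just outside the dial).
- yellow_lift (a joint): Height of the yellow knob above fully down, m: 0 (locked) to 0.009 (up). No spring; it stays where left and moves with about 4 N. A tooth under it meets a locking ring: above 0.006 the knob turns freely, below 0.005 the ring holds it. It goes down only in the wide shut pocket (turn -0.45 to 0.45) or in the one notch at the green mark; elsewhere it stops on the ring at 0.005.
- yellow_turn (a joint): Turn of the yellow knob, rad, counter-clockwise from above positive. 0: white line along the valve's -x (middle of the red marks); 2.2: at the green mark, where the notch is, with about 0.11 of play either way. Stops at -0.45 and 2.8. Turns with about 0.06 N m. Starts down in the shut pocket, between -0.35 and 0.35.
- valve_grey: Valve with the grey knob, same make and size as the yellow one, always the valve at the manifold's -y end. Origin on its axis at the base's underside. To be left alone.
- grey_pointer (a point): Outer end of the white pointer line on top of the grey knob, 23 mm from its axis, 69 above the underside of its base.
- valve_blue: Valve with the blue knob, same make and size as the yellow one, one of the inner three valves. Origin on its axis at the base's underside. To be left alone.
- blue_pointer (a point): Outer end of the white pointer line on top of the blue knob, 23 mm from its axis, 69 above the underside of its base.
- valve_red: Valve with the red knob, same make and size as the yellow one, one of the inner three valves. Origin on its axis at the base's underside. To be left alone.
- red_pointer (a point): Outer end of the white pointer line on top of the red knob, 23 mm from its axis, 69 above the underside of its base.
- valve_black: Valve with the black knob, same make and size as the yellow one, always the valve at the manifold's +y end. Origin on its axis at the base's underside. To be left alone.
- black_pointer (a point): Outer end of the white pointer line on top of the black knob, 23 mm from its axis, 69 above the underside of its base.
- solder_spool: Black spool of solder wire, 58 diameter, 42 high, standing in front of the manifold (-x side), loose. Origin: middle of its underside. To be left alone.
- connector_box: Small pale flat box with lid, 46 x 64 x 22 high, in front of the manifold, loose. Origin: middle of its underside. To be left alone.
- swab_jar: Clear jar with a cream lid, 48 diameter, 63 high, behind the manifold (+x side), loose. Origin: middle of its underside. To be left alone.
- tape_black: Roll of black tape, 58 diameter, 19 high, lying flat behind the manifold, loose. Origin: middle of its underside. To be left alone.

How it is judged:
By the outcome, as a careful person would: the job done as asked, in the order asked, and still so for the second after the job is handed in, with the robot touching nothing.
It also fails if it takes over 45 s, if anything falls off the work surface, if the arm or the gripper's body presses on something with over 40 N, if the wrist force passes 120 N, or if a joint passes its speed limit or range.

## Working session

There is one attempt and no reset: what is moved stays moved. The work goes in short steps, Python scripts to look and compute and a tool call to move; the robot and the scene stay as the last step left them, time stands still between calls to the robot, and variables do not carry over. Pictures are saved under pics/ and viewed, at most 10 in all, crops included, and the job is handed in when it is done.

Besides the shell and the picture viewer there is one more tool, called after "Call:" as name(argument=value, ...) on one line, values as JSON. carry_out: Moves the arm, as the interface text tells. Its arguments: {"type":"object","properties":{"rows":{"type":"array","items":{"type":"number"}},"grip_force":{"type":"number"}},"required":["rows"]}

```bash
mkdir -p pics; cat > h.py <<'E'
from station import ctrl, imaging, models
import numpy as np, cv2
from scipy.spatial.transform import Rotation as R
def cam(p, st=None):
    "returns K, Rcw (cam->world), C"
    K=np.array(p['mtx'])
    if 'mount' in p:
        q=st['orientation']; T=np.eye(4); T[:3,:3]=R.from_quat([q[1],q[2],q[3],q[0]]).as_matrix(); T[:3,3]=st['eef_pos']
        T=T@np.array(p['mount']); return K,T[:3,:3],T[:3,3]
    Rm=cv2.Rodrigues(np.array(p['rvec'],float))[0]; return K,Rm.T,-Rm.T@np.array(p['tvec']).ravel()
def onplane(c,uv,z):
    K,Rw,C=c; d=Rw@np.linalg.inv(K)@np.array([uv[0],uv[1],1.]); return C+d*(z-C[2])/d[2]
def proj(c,P):
    K,Rw,C=c; q=K@(Rw.T@(np.array(P)-C)); return q[:2]/q[2]
def save(n,f): cv2.imwrite('pics/'+n+'.png',cv2.cvtColor(np.ascontiguousarray(f),cv2.COLOR_RGB2BGR))
E
python3 - <<'E'
from h import *
st=ctrl.observe(); print(st)
for n in ['top','scene']:
    p=imaging.snapshot(n); save(n,p['frame']); c=cam(p); print(n,c[2])
    for k in ['yellow_grip','valve_grey','grey_pointer','blue_pointer','red_pointer','black_pointer']:
        r=models.trace(k,p)
        if r:
            ys,xs=np.nonzero(r[0]['pixels']); uv=(xs.mean(),ys.mean()); print(k,round(r[0]['score'],2),np.round(uv,1),r[0]['extent'],onplane(c,uv,0.1)[:2].round(4))
E
```

```text
{'t': 0.0, 'joint_pos': array([-1.34198994e+00,  4.23819394e-01,  1.63069136e+00,  1.27400401e-05,
        1.08858721e+00, -1.89844992e-02]), 'joint_velocities': array([ 1.66822331e-04, -1.16563154e-03, -3.84833349e-04,  1.80026506e-03,
        7.55497674e-05, -1.06445708e-04]), 'effort': array([ 1.61989643e-03, -5.44624829e+01, -2.73665035e+01,  6.44472102e-02,
        2.27303297e-02, -1.27952330e-04]), 'eef_pos': array([ 0.15320126, -0.60536073,  0.22191455]), 'orientation': array([-7.49108919e-04,  9.92334857e-01,  1.23575747e-01, -7.32066982e-05]), 'force': array([-0.50756817,  0.44043339, -0.1144321 ]), 'moment': array([-0.00790183,  0.02122369,  0.00218219]), 'grip_force': 0.0, 'gripper_width': 0.08767119820578925}
top [0.36698796 0.01509424 1.07931909]
yellow_grip 0.77 [358.6 241.3] [346.8, 226.9, 373.5, 254.3] [ 0.5269 -0.0624]
valve_grey 0.64 [430.6 246.8] [411.9, 230.1, 449.2, 261.7] [ 0.5167 -0.2032]
grey_pointer 0.89 [434.8 244.2] [423.9, 229.2, 449.6, 256.8] [ 0.5218 -0.2117]
blue_pointer 0.88 [319.6 239.6] [310.0, 224.9, 334.8, 252.9] [0.5298 0.0141]
red_pointer 0.91 [396.5 242.4] [381.1, 230.8, 412.2, 253.3] [ 0.5251 -0.1366]
black_pointer 0.57 [281.4 237.9] [267.4, 224.9, 296.2, 254.5] [0.5329 0.089 ]
scene [-0.12249024 -0.51802385  0.45469878]
yellow_grip 0.78 [354.4 239. ] [338.8, 222.9, 372.8, 257.3] [ 0.505  -0.0786]
valve_grey 0.9 [440.  287.1] [408.6, 253.5, 469.7, 320.7] [ 0.4642 -0.242 ]
grey_pointer 0.8 [442.1 273.1] [421.5, 253.6, 464.5, 294.4] [ 0.4994 -0.2258]
blue_pointer 0.92 [317.5 225.3] [302.2, 211.1, 337.4, 244.6] [ 0.5059 -0.007 ]
red_pointer 0.86 [396.1 255. ] [378.2, 240.0, 415.3, 275.8] [ 0.5028 -0.1524]
black_pointer 0.85 [284.1 212.1] [265.8, 197.1, 301.2, 229.0] [0.5093 0.0669]
```

```bash
python3 - <<'E'
import cv2,numpy as np
a=cv2.imread('pics/top.png')[170:310,240:480]; b=cv2.imread('pics/scene.png')[150:350,230:500]
cv2.imwrite('pics/ab.png',np.vstack([cv2.resize(a,(600,350),interpolation=2)[:280],cv2.resize(b,(600,444),interpolation=2)[:320]]))
E
```

```text
(no output)
```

View pics/ab.png

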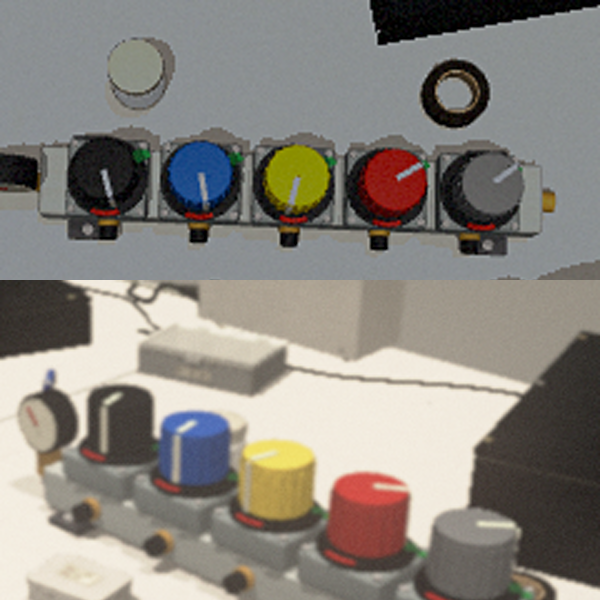

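The picture shows yellow as the middle valve, with its white line pointing near −x (crop top ≈ (295,190)) and the green mark at the back left. The manifold's yaw is only about −2°. I'll move above it now.

Call:
carry_out(rows=[0.0225,-0.0197,-0.002,0,0,0,0.0878,0.0225,-0.0197,-0.002,0,0,0,0.0878,0.0225,-0.0197,-0.002,0,0,0,0.0878,0.0225,-0.0197,-0.002,0,0,0,0.0878,0.0225,-0.0197,-0.002,0,0,0,0.0878,0.0225,-0.0197,-0.002,0,0,0,0.0878,0.0225,-0.0197,-0.002,0,0,0,0.0878,0.0225,-0.0197,-0.002,0,0,0,0.0878,0.0225,-0.0197,-0.002,0,0,0,0.0878,0.0225,-0.0197,-0.002,0,0,0,0.0878,0.0225,-0.0197,-0.002,0,0,0,0.0878])

```text
t: 1.8
eef_pos: [0.3407, -0.3341, 0.245]
orientation: [0.0, 0.992, 0.123, 0.0]
force: [0.0, -0.3, -0.9]
gripper_width: 0.0875
grip_force: 0.0
```

Call:
carry_out(rows=[0.0225,-0.0197,-0.002,0,0,-1,0.0878,0.0225,-0.0197,-0.002,0,0,-1,0.0878,0.0225,-0.0197,-0.002,0,0,-1,0.0878,0.0225,-0.0197,-0.002,0,0,-1,0.0878,0.0225,-0.0197,-0.002,0,0,-1,0.0878,0.0225,-0.0197,-0.002,0,0,-1,0.0878,0.0225,-0.0197,-0.002,0,0,-1,0.0878,0.0225,-0.0197,-0.002,0,0,-1,0.0878,0.0225,-0.0197,-0.002,0,0,-1,0.0878,0.0225,-0.0197,-0.002,0,0,-1,0.0878,0.0225,-0.0197,-0.002,0,0,-1,0.0878,0,0,0,0,0,0,0.064])

```text
t: 3.0
eef_pos: [0.5037, -0.0472, 0.2671]
orientation: [-0.0, 0.976, 0.22, 0.001]
force: [-0.8, -0.5, -0.3]
gripper_width: 0.0831
grip_force: 0.0
```

```bash
cat > look.py <<'E'
from h import *
import sys
st=ctrl.observe(); p=imaging.snapshot('wrist'); c=cam(p,st); save(sys.argv[1],p['frame'])
print(st['t'],st['eef_pos'],st['orientation'],st['gripper_width'],st['joint_pos'][5],'cam',c[2])
for k in ['yellow_grip','blue_pointer','red_pointer','grey_pointer','black_pointer','valve_yellow']:
    r=models.trace(k,p)
    if r:
        ys,xs=np.nonzero(r[0]['pixels']); print(k,round(r[0]['score'],2),np.round((xs.mean(),ys.mean()),1),r[0]['extent'],onplane(c,(xs.mean(),ys.mean()),.1)[:2].round(4))
E
python3 look.py w1
```

```text
3.0 [ 0.50368892 -0.04718098  0.26712709] [-6.35247974e-05  9.75548885e-01  2.19781197e-01  7.70890029e-04] 0.08314237175345825 1.009984294232931 cam [ 0.57171597 -0.01550375  0.42937095]
yellow_grip 0.68 [495.  171.7] [467.3, 149.7, 522.9, 200.3] [ 0.6078 -0.1654]
blue_pointer 0.66 [275.2 161.9] [247.8, 133.6, 305.2, 193.0] [0.532 0.014]
red_pointer 0.77 [419.7 235.7] [389.6, 206.8, 450.1, 265.5] [ 0.5278 -0.1342]
grey_pointer 0.69 [269.7  40.3] [242.7, 7.1, 298.5, 80.3] [0.6186 0.0561]
black_pointer 0.86 [197.5 120.9] [167.0, 86.7, 231.7, 153.7] [0.535  0.0875]
valve_yellow 0.72 [347.6 193.6] [307.2, 148.8, 387.4, 237.3] [ 0.5342 -0.056 ]
```

View pics/w1.png

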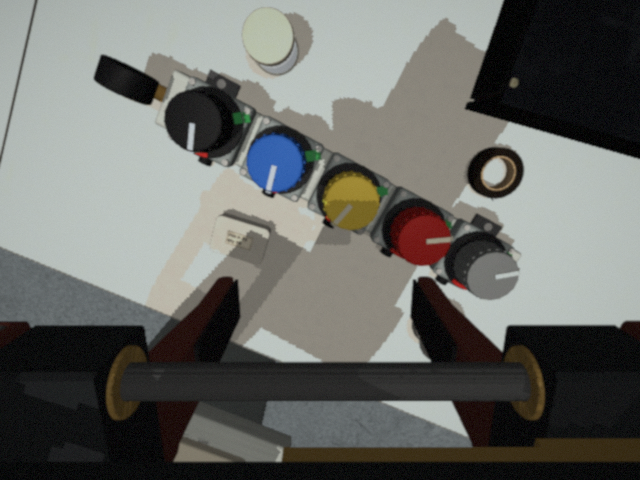

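Wrist view: the yellow knob's top is at about (351,203) and its line points to (335,224). I'll fit the knob cylinders to the masks to get positions, and work out the turn angle.

```bash
cat > fit.py <<'E'
from h import *
from scipy.optimize import least_squares
def sil(c,x,y,lift=0):
    a=np.linspace(0,2*np.pi,40); P=[(x+.0253*np.cos(t),y+.0253*np.sin(t),z+lift) for t in a for z in (.066,.106)]
    h=cv2.convexHull(np.array([proj(c,q) for q in P],np.float32)); m=cv2.moments(h); return np.array([m['m10'],m['m01']])/m['m00']
def mask(f,col):
    hsv=cv2.cvtColor(np.ascontiguousarray(f),cv2.COLOR_RGB2HSV)
    r={'yellow':(20,34),'blue':(100,125)}.get(col)
    if r: m=cv2.inRange(hsv,(r[0],110,40),(r[1],255,255))
    else: m=cv2.inRange(hsv,(0,130,60),(6,255,255))|cv2.inRange(hsv,(174,130,60),(180,255,255))
    m=cv2.morphologyEx(m,cv2.MORPH_OPEN,np.ones((3,3)));n,l,s,_=cv2.connectedComponentsWithStats(m); i=1+np.argmax(s[1:,4]); h=cv2.convexHull(np.argwhere(l==i)[:,::-1].astype(np.int32)); M=cv2.moments(h); return np.array([M['m10'],M['m01']])/M['m00'],s[i]
def pos(c,f,col,lift=0):
    uv,s=mask(f,col); r=least_squares(lambda v:sil(c,*v,lift)-uv,onplane(c,uv,.09)[:2]).x; return r,s
if __name__=='__main__':
    for n in ['top','wrist','scene']:
        st=ctrl.observe(); p=imaging.snapshot(n); c=cam(p,st); R_={}
        for k in ['blue','yellow','red']: r,s=pos(c,p['frame'],k); R_[k]=r; print(n,k,r.round(4),s)
        d=R_['blue']-R_['red']; print(' mid',((R_['blue']+R_['red'])/2).round(4),'yaw',np.arctan2(-d[0],d[1]).round(3),'len',np.linalg.norm(d).round(4))
        x,y=R_['yellow']; e=np.array([proj(c,(x+dx,y+dy,.106)) for dx in(-.05,.05) for dy in(-.05,.05)])
        # rectified top view: plane z=.106, 10 px/mm*0.4
        src=np.float32([proj(c,(x+.04*a,y+.04*b,.106)) for a,b in [(1,1),(1,-1),(-1,-1),(-1,1)]]); H=cv2.getPerspectiveTransform(src,np.float32([[0,0],[260,0],[260,260],[0,260]]))
        save('rect_'+n,cv2.warpPerspective(p['frame'],H,(260,260)))
    cv2.imwrite('pics/rect.png',np.hstack([cv2.imread(f'pics/rect_{n}.png') for n in ['top','wrist','scene']]))
E
python3 fit.py
```

```text
top blue [ 0.4075 -0.5752] [603 285  37  39 574]
top yellow [ 0.5105 -0.2627] [458 249   4   5  19]
top red [ 0.9846 -0.6471] [622   9  18  47 519]
 mid [ 0.6961 -0.6111] yaw 1.447 len 0.5816
wrist blue [0.532  0.0131] [ 244  128   60   61 2637]
wrist yellow [ 0.5294 -0.0616] [ 320  167   58   60 2510]
wrist red [ 0.5253 -0.1396] [ 389  206   60   56 2293]
 mid [ 0.5286 -0.0632] yaw -0.044 len 0.1528
scene blue [0.5403 0.0231] [304 210  28  31 347]
scene yellow [ 0.529  -0.0632] [340 223  31  35 868]
scene red [ 0.5224 -0.1389] [378 238  34  37 974]
 mid [ 0.5314 -0.0579] yaw -0.11 len 0.163
```

View pics/rect.png

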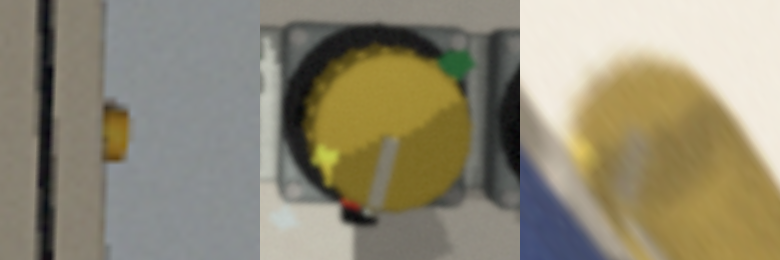

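Call:
carry_out(rows=[0,0,0,0,0,6.5,0.062,0.0095,0.0112,0,0,0,0,0.062,0.0096,0.0112,0,0,0,0,0.062,0,0,0.03,0,0,0,0.062,0,0,0.03,0,0,0,0.062,0,0,0.03,0,0,0,0.062,0,0,0.03,0,0,0,0.062,0,0,0,0,0,0,0.062,0,0,0,0,0,0,0.062])

```text
t: 4.4
eef_pos: [0.5283, -0.0651, 0.1467]
orientation: [-0.0, 0.987, 0.163, -0.0]
force: [0.8, 0.4, -0.3]
gripper_width: 0.062
grip_force: 0.0
```

```bash
python3 - <<'E'
from fit import *
st=ctrl.observe(); p=imaging.snapshot('wrist'); c=cam(p,st)
print(st['eef_pos'],st['orientation'],st['gripper_width'])
f=p['frame'].copy()
for k in ['yellow','red','blue']: print(k,*pos(c,p['frame'],k))
for z in(.106,.066):
  for t in np.linspace(0,2*np.pi,60):
    u,v=proj(c,(.529+.0253*np.cos(t),-.0622+.0253*np.sin(t),z)).astype(int)
    if 0<=u<640 and 0<=v<480: f[v,u]=(255,0,255)
save('w2',f)
E
```

```text
[ 0.52832076 -0.06506805  0.14665172] [-1.02359700e-04  9.86645552e-01  1.62881548e-01 -3.82637696e-04] 0.061959138465084614
yellow [ 0.52980501 -0.061881  ] [ 277  210   86   93 5855]
red [ 0.53216888 -0.1387592 ] [ 387  250   90   85 3689]
blue [0.53218253 0.01303588] [ 151  169  101   91 6645]
```

View pics/w2.png

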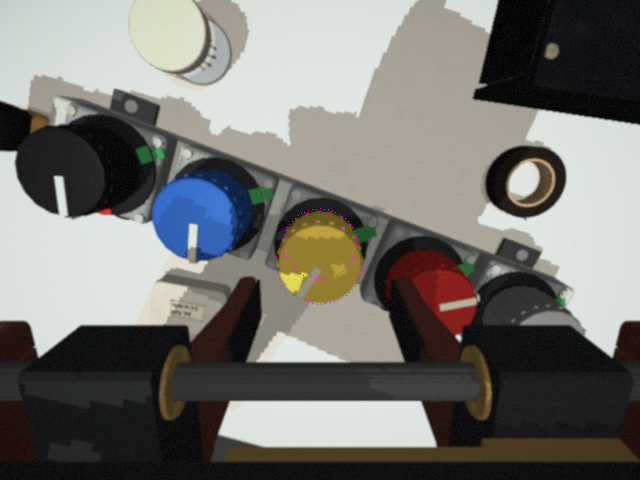

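The projected knob outline (magenta, centre about (320,255)) matches the picture. I'll correct by 3 mm, descend and grip.

Call:
carry_out(rows=[0.002,-0.0025,0,0,0,0,0.062,0,0,0.016,0,0,0,0.062,0,0,0.018,0,0,0,0.062,0,0,0.018,0,0,0,0.062,0,0,0.018,0,0,0,0.062,0,0,0,0,0,0,0.062,0,0,0,0,0,0,0.062], grip_force=30)

```text
t: 5.15
eef_pos: [0.5295, -0.0616, 0.0778]
orientation: [0.0, 0.987, 0.163, 0.001]
force: [0.4, 0.1, -0.5]
gripper_width: 0.0622
grip_force: 0.0
```

Call:
carry_out(rows=[0,0,0,0,0,0,0.055,0,0,0,0,0,0,0.045,0,0,0,0,0,0,0.045,0,0,0,0,0,0,0.045,0,0,0,0,0,0,0.045], grip_force=30)

```text
t: 5.65
eef_pos: [0.5295, -0.0614, 0.0779]
orientation: [0.0, 0.987, 0.162, 0.001]
force: [-1.5, 3.1, 7.4]
gripper_width: 0.0491
grip_force: 30.0
```

Call:
carry_out(rows=[0,0,-0.002,0,0,0,0.045,0,0,-0.002,0,0,0,0.045,0,0,-0.002,0,0,0,0.045,0,0,-0.0025,0,0,0,0.045,0,0,0,0,0,0,0.045,0,0,0,0,0,0,0.045])

```text
t: 6.25
eef_pos: [0.5294, -0.0614, 0.0856]
orientation: [0.0, 0.987, 0.162, 0.001]
force: [3.4, 3.6, 0.1]
gripper_width: 0.0493
grip_force: 30.0
```

```bash
python3 - <<'E'
from fit import *
st=ctrl.observe(); print(st)
p=imaging.snapshot('wrist'); save('w3',p['frame'][150:390,150:470])
E
```

```text
{'t': 6.25, 'joint_pos': array([-1.38046105e-01,  4.93546930e-01,  1.91803551e+00,  5.91108852e-04,
        7.28679574e-01,  1.10614859e+00]), 'joint_velocities': array([ 3.95605046e-05, -1.71983587e-03, -7.54082733e-04, -1.11768147e-03,
       -9.76127959e-04,  1.47151843e-03]), 'effort': array([-2.43292049e+00, -4.91334271e+01, -1.67868179e+01, -9.37013738e-01,
        6.83818460e-01, -2.70791788e-02]), 'eef_pos': array([ 0.52938601, -0.06141012,  0.08564008]), 'orientation': array([9.39374345e-06, 9.86731591e-01, 1.62358510e-01, 6.93792906e-04]), 'force': array([3.40040318, 3.55243219, 0.09286776]), 'moment': array([ 0.83590595, -0.60994294,  0.02274184]), 'grip_force': 29.998402297496796, 'gripper_width': 0.049333409526793624}
```

View pics/w3.png

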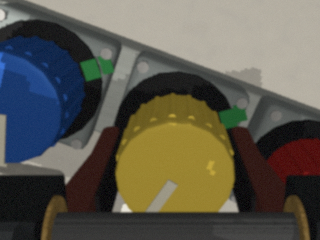

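Call:
carry_out(rows=[0,0,-0.001,0,0,0,0.045,0,0,-0.0007,0,0,0,0.045,0,0,0,0,0,0,0.045])

```text
t: 6.6
eef_pos: [0.5294, -0.0614, 0.087]
orientation: [-0.0, 0.987, 0.162, 0.001]
force: [3.6, 4.6, -3.0]
gripper_width: 0.0492
grip_force: 30.0
```

```bash
python3 - <<'E'
from fit import *
st=ctrl.observe(); print(st['force'],st['moment'],st['eef_pos'])
p=imaging.snapshot('wrist'); c=cam(p,st); f=cv2.resize(p['frame'][220:390,240:420],(720,680),interpolation=2); out=[]
for L in (0,.009):
  g=p['frame'].copy(); g=cv2.resize(g[220:370,240:420],(540,450),interpolation=2)
  for z in(.106,.066):
   for t in np.linspace(0,2*np.pi,120):
    u,v=((proj(c,(.5293+.025*np.cos(t),-.0614+.025*np.sin(t),z+L))-[240,220])*3).astype(int)
    if 0<=u<540 and 0<=v<450: g[v,u]=(255,0,255)
  out.append(g[:,100:480])
save('w4',np.hstack(out))
E
```

```text
[ 3.60420628  4.61807835 -3.02287002] [ 0.71069321 -0.78566943 -0.03707448] [ 0.5293531  -0.06141567  0.08699814]
```

View pics/w4.png

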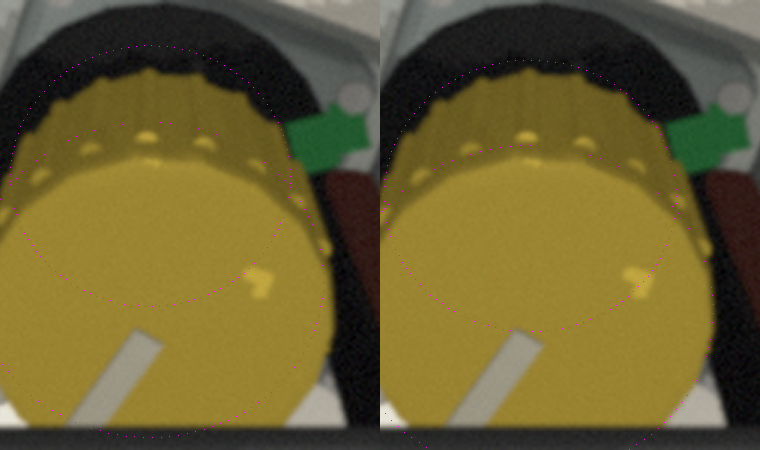

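The right overlay, with the 9 mm lift, fits the knob's lower edge (crop (520,65)), so the knob is up. Now I'll turn it.

Call:
carry_out(rows=[0,0,0,0,0,-7,0.045,0,0,0,0,0,-7,0.045,0,0,0,0,0,-7,0.045,0,0,0,0,0,-7,0.045,0,0,0,0,0,-7,0.045,0,0,0,0,0,-7,0.045,0,0,0,0,0,-7,0.045,0,0,0,0,0,0,0.045])

```text
t: 7.45
eef_pos: [0.5291, -0.0611, 0.087]
orientation: [-0.0, 0.83, 0.558, 0.0]
force: [3.7, 6.6, -3.4]
gripper_width: 0.0495
grip_force: 30.0
```

```bash
python3 - <<'E'
from h import *
st=ctrl.observe(); print(st['force'],st['moment'],st['joint_pos'][5],st['eef_pos'],st['gripper_width'])
E
```

```text
[ 3.68663214  6.57555143 -3.36328668] [ 1.02767877 -0.75860295  0.05640665] 0.24736589642336054 [ 0.52906347 -0.06108679  0.08700647] 0.049498758766018884
```

Call:
carry_out(rows=[0,0,0,0,0,-8,0.045,0,0,0,0,0,-8,0.045,0,0,0,0,0,-8,0.045,0,0,0,0,0,-8,0.045,0,0,0,0,0,-8,0.045,0,0,0,0,0,-8,0.045,0,0,0,0,0,-8,0.045,0,0,0,0,0,-8,0.045,0,0,0,0,0,-8,0.045,0,0,0,0,0,-8,0.045,0,0,0,0,0,-6,0.045,0,0,0,0,0,0,0.045])

```text
t: 8.65
eef_pos: [0.5284, -0.0612, 0.087]
orientation: [-0.0, 0.227, 0.974, 0.0]
force: [0.1, 4.8, -0.4]
gripper_width: 0.0493
grip_force: 30.0
```

```bash
python3 - <<'E'
from fit import *
st=ctrl.observe(); print(st['force'],st['moment'],st['joint_pos'][5],st['eef_pos'],st['orientation'])
p=imaging.snapshot('wrist'); c=cam(p,st); q=imaging.snapshot('top')
# rectify wrist view at knob-top height, manifold axes: up=+x, left=+y; centre on axis
ax=np.array([.5293,-.0613]); yaw=-.042; ux=np.array([np.cos(yaw),np.sin(yaw)]); uy=np.array([-ux[1],ux[0]])
outs=[]
for z,S in((.115,.035),(.064,.045)):
    src=np.float32([proj(c,np.r_[ax+S*(a*ux+b*uy),z]) for a,b in [(1,1),(1,-1),(-1,-1),(-1,1)]])
    H=cv2.getPerspectiveTransform(src,np.float32([[0,0],[390,0],[390,390],[0,390]])); o=cv2.warpPerspective(p['frame'],H,(390,390))
    t=2.2; d=np.array([-np.cos(t),-np.sin(t)]) # (x,y) dir of mark
    m=lambda r:(int(195-r*d[1]*195/S),int(195-r*d[0]*195/S))
    cv2.line(o,m(.0),m(.04),(255,0,255),1); outs.append(o)
save('w5',np.hstack(outs)); save('top5',q['frame'])
E
```

```text
[ 0.07353859  4.8115332  -0.37456091] [ 1.05465024 -0.33024763  0.06438552] -1.2512592249163548 [ 0.5283653  -0.06122906  0.0869707 ] [-4.17009030e-04  2.27044218e-01  9.73884341e-01  1.99842313e-04]
```

View pics/w5.png

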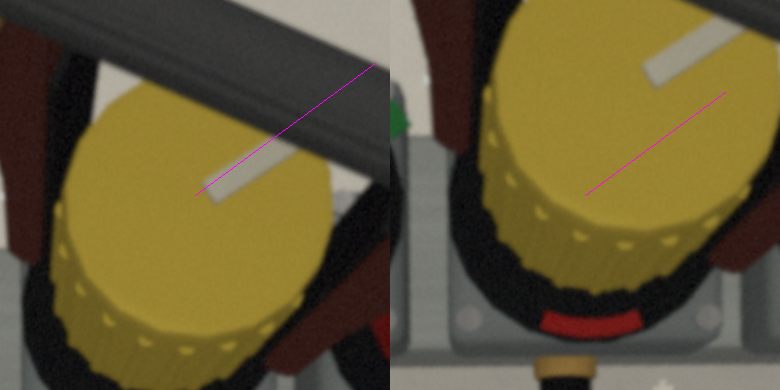

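The white line reads about 32° in the crop against the mark's 36° (magenta), so I'll turn 4° more and then press down gently.

Call:
carry_out(rows=[0,0,0,0,0,-4,0.045,0,0,0,0,0,0,0.045,0,0,0.002,0,0,0,0.045,0,0,0.002,0,0,0,0.045,0,0,0.0015,0,0,0,0.045,0,0,0.001,0,0,0,0.045,0,0,0,0,0,0,0.045])

```text
t: 9.45
eef_pos: [0.5283, -0.0612, 0.0804]
orientation: [-0.0, 0.195, 0.981, 0.0]
force: [0.6, 5.6, 0.7]
gripper_width: 0.0495
grip_force: 30.0
```

Call:
carry_out(rows=[0,0,0.0012,0,0,0,0.045,0,0,0.001,0,0,0,0.045,0,0,0.0006,0,0,0,0.045,0,0,0.0004,0,0,0,0.045,0,0,0,0,0,0,0.045])

```text
t: 9.95
eef_pos: [0.5284, -0.0613, 0.0779]
orientation: [-0.0, 0.195, 0.981, 0.0]
force: [-1.4, 4.8, 6.8]
gripper_width: 0.0499
grip_force: 30.0
```

Call:
carry_out(rows=[0,0,0.0005,0,0,0,0.045,0,0,0.0005,0,0,0,0.045,0,0,0.0005,0,0,0,0.045,0,0,0,0,0,0,0.045])

```text
t: 10.35
eef_pos: [0.5285, -0.0613, 0.0777]
orientation: [-0.0, 0.195, 0.981, 0.0]
force: [-5.9, 5.7, 22.4]
gripper_width: 0.0494
grip_force: 30.0
```

Firm stop at 22 N with no further travel, so it is home. I'll ease off slightly, open a little and rise.

Call:
carry_out(rows=[0,0,-0.0005,0,0,0,0.052,0,0,0,0,0,0,0.058,0,0,0,0,0,0,0.061,0,0,0,0,0,0,0.061,0,0,0,0,0,0,0.061])

```text
t: 10.85
eef_pos: [0.5285, -0.0617, 0.0759]
orientation: [-0.0, 0.194, 0.981, -0.0]
force: [0.7, -0.1, 0.1]
gripper_width: 0.0613
grip_force: 0.0
```

Call:
carry_out(rows=[0,0,-0.01,0,0,0,0.061,0,0,-0.02,0,0,0,0.061,0,0,-0.03,0,0,0,0.061,0,0,-0.04,0,0,0,0.061,0,0,-0.04,0,0,0,0.061,0,0,-0.04,0,0,0,0.061,0,0,0,0,0,0,0.061,0,0,0,0,0,0,0.061])

```text
t: 11.65
eef_pos: [0.5291, -0.0617, 0.2575]
orientation: [0.001, 0.193, 0.981, 0.0]
force: [0.2, -0.6, -0.3]
gripper_width: 0.0607
grip_force: 0.0
```

```bash
python3 - <<'E'
from fit import *
st=ctrl.observe(); print(st['force'],st['eef_pos'],st['gripper_width'])
p=imaging.snapshot('wrist'); c=cam(p,st)
ax=np.array([.5293,-.0615]); yaw=-.042; ux=np.array([np.cos(yaw),np.sin(yaw)]); uy=np.array([-ux[1],ux[0]]); outs=[]
for z,S in((.106,.045),):
    src=np.float32([proj(c,np.r_[ax+S*(a*ux+b*uy),z]) for a,b in [(1,1),(1,-1),(-1,-1),(-1,1)]])
    H=cv2.getPerspectiveTransform(src,np.float32([[0,0],[390,0],[390,390],[0,390]])); outs.append(cv2.warpPerspective(p['frame'],H,(390,390)))
g=p['frame'].copy()
for z in(.106,.066):
   for t in np.linspace(0,2*np.pi,120):
    u,v=proj(c,np.r_[ax+[.0253*np.cos(t),.0253*np.sin(t)],z]).astype(int)
    if 0<=u<640 and 0<=v<480: g[v,u]=(255,0,255)
outs.append(cv2.resize(g,(400,300)) if 0 else g[0:390,120:520])
save('w6',np.hstack(outs))
E
```

```text
[ 0.20873458 -0.60927905 -0.34409702] [ 0.52906452 -0.06165245  0.25753292] 0.060720316597320495
```

View pics/w6.png

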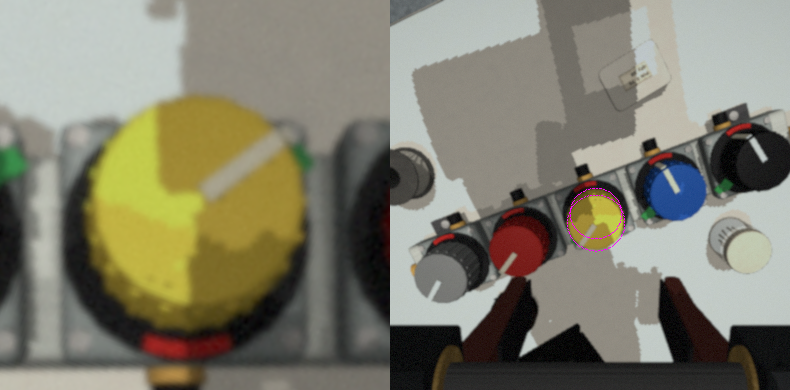

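The picture shows the white line at about 35.5°, pointing at the green mark, which peeks out at crop (303,157). The outline for the knob fully down matches, and the neighbouring knobs look unchanged.

```bash
python3 -c "
from station import ctrl
print(ctrl.job_done())"
```

```text
the job is handed in; nothing more can be done
None
```

The yellow knob was pulled up, turned counter-clockwise to the green mark, pressed fully home and released; the job is handed in at about 12 s, and the other valves and loose items looked undisturbed.

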